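# Lock the board clamp, jack up the inspection frame and hold it

### The arm

A 6-joint arm with a two-finger parallel gripper is mounted at the origin on the work surface. World frame = base frame: x ahead of the robot, y to its left, z up, the work surface at z = 0. Lengths are in m, angles in rad, forces in N, time in s.
With the tool pointing down it reaches from about 0.225 to 0.875 m from the base axis. Payload 3.4 kg.
Tool frame: the origin (TCP) lies at the very end of the fingers, on their centre line; the grasp point (between the pads) lies 19 mm behind it (grip_depth is the distance from the TCP to the grasp point, in m); x points along the fingers, z is the direction in which the jaws open and shut, and the axes are right-handed (so a half turn about x gives the same grasp; the last joint's range is limited). The gripper opens to 85 mm and grips with 20 to 120 N. Pads are 22 mm wide; open, the fingers measure 114 mm over their backs; the gripper's body (76 mm by 85 mm) begins 54 mm behind the grasp point. The pads swing forward as they close: fully open they stand 13 mm farther back than shut.
Start: joints at [-1.331, 0.276, 1.505, -0, 1.361, -0.121], TCP at [0.203, -0.538, 0.231] pointing down, gripper open.
Joint ranges: [-2.89, 2.89], [-0.75, 2.08], [0.22, 2.7], [-1.18, 4.32], [0.11, 2.71], [-2.7, 2.7]. Speed limits (rad/s): [2.57, 2.57, 3.14, 3.14, 3.14, 3.14].

### API

Orientations are given as a unit quaternion [w, x, y, z].
In Python, from rig import get_state, get_image, sign_off, grip_depth gives the robot as it stands. The module is installed in compiled form; this text tells all that it offers.
- The arm moves only by the tool arm_command, never from a script. Its argument "series" is a list of rows, each an object with "dp": the shift along the tool's x, y, z scaled (see below), a list of three; "angular": the turn, a rotation vector about the tool's x, y, z scaled (see below), a list of three; "gripper": the finger opening in mm, from 0 to 85.4. A call has exactly 8 rows; each row shifts and turns the pose as measured when the row begins, along the tool's axes as they then stand; what a row does not reach is not made up. The controller multiplies each number of a shift by 0.12 m and each number of a turn by 90 degrees. A row lasts 1/8 s, in which the tool goes at most 62.5 mm and 10.7 degrees, less where a joint would pass 70% of its speed; a pose out of reach is approached as far as the arm can. A call with a number of a shift or a turn outside -1 to 1 is refused whole. A call with a gripper value outside its range is refused whole. The fingers move at their own pace and stop on an object; "grip_force" is the grip in N (left out, the last holds). Time passes only in rows, so rows that do not move let the fingers close, or fill a call up. It gives the time, the measured TCP pose, the force and the opening at its end, in the units of the state.
- get_state(): the state, without advancing time (a new reading comes with each control period).
- get_image(name): name is "scene" or "top"; returns a dict with "image" (384x512x3 uint8, blue, green, red), "depth" (384x512 float32, m along the optical axis (not along the pixel's ray), 0 where there is no reading), "mtx" (3x3 intrinsics, pixels), "view" (4x4, takes a point from world to camera coordinates). Camera axes: x right, y up, looking along -z (the intrinsics and any distortion apply to the point x, -y, -z); pixel columns grow to the right and rows downward; lengths in m; the calibration is good to about 2 mm. A picture is of the moment at which its call begins.
- sign_off(): hands the job in, once; it reports no verdict.
The state is a dict: "clock": time; "qpos": joint angles; "qd": joint speeds; "effort": joint torques, N m; "position": TCP position; "ee_rot": TCP orientation; "contact_force": force on the tool from outside, world axes, zero at the start; "moment": the same for the moment, N m; "width": finger opening in m.
Only numpy, scipy, OpenCV 4.12 (cv2) and the standard library are available. Lean on these libraries where they do the work, as an engineer would, in place of code of your own. Each camera call takes 0.05 s, during which the arm holds its last target. There are 200 camera calls.

### The job

On the circuit-board inspection fixture, first turn the wing collar on the frame to its locked mark, so that its bar points straight at the raised rib on the frame's front edge and its tongue lies over the board. Then stand the lever jack on the bench with its round saddle centred under the frame's marked lift pad (the front tab with the round boss, not the plain tab), pump the handle (all the way down, then let it come all the way back up), and push it all the way down a second time so that the jack alone carries the frame raised. Finish while still holding the handle down, and leave the other things on the bench undisturbed.

Things in the scene. Friction and masses are not known exactly. Their poses are not given: they have to be found in the camera images.
- fixture: fixed aluminium fixture, origin on the bench straight below the marked lift pad (frame down). +x runs under the frame to the hinge posts at x = 180 mm; side rails (12 mm high, y = -66 and 166 mm) begin at x = 50 mm, each with a 12 mm thick, 105 mm high leg at x = 60 mm; the bench between them is free. Yaw varies.
- lift_pad (a point): marked lift point: centre of the underside of a round rubber pad (34 mm across) under a 38 mm wide tab that sticks out 40 mm from the frame's front (-x) edge; a round steel boss (32 mm) with a dark dimple on top marks it. 100 mm above the bench and axes as fixture's, frame down. The plain tab 155 mm to its +y is not to be used.
- frame (a joint): tilt of the aluminium frame (160 x 250 mm, 12 mm thick, top 117 mm above the bench, 0.7 kg, carrying a green circuit board) about its far hinge: 0 = down and level on its legs, grows as the front edge rises; 0.1 rad raises the lift pad 18 mm. It falls back by its weight.
- collar (a joint): turn of the captive wing collar about its upright axis, rad, growing counter-clockwise seen from above; range 0 to 1.5, starts 0 to 0.35, locked mark at 1.2 (bar in line with the rib). Stiff by friction (about 0.06 N m), stays where it is left.
- collar_grip (a point): grip point of the wing collar, on its axis, 9 mm below the top of its bar (150 mm above the bench, 23 mm above the 52 mm wide ring's top, frame down). Bar: 50 mm long along this point's x, 12 mm thick along y, 32 mm high above the ring. A low flat tongue points along +x to 52 mm from the axis. It stands on the front rail, 52 mm in x and 100 mm in y from the lift pad (fixture axes).
- lock_mark (a point): top of the small raised rib (7 x 6 mm, 10 mm high) on the frame's front edge, 28.5 mm in front (-x of the fixture) of the collar's axis: the locked mark.
- jack_grip (a point): the loose lever jack, about 0.8 kg: point on the axis of its upright column (36 x 36 mm, top 125 mm above the jack's underside), 105 mm above the underside. +x points to the saddle, -x to the pump handle. Base plate 180 mm long (115 mm to -x, 65 mm to +x of the axis), 90 mm wide, 12 mm thick. The column's y faces are free for the fingers.
- saddle (a point): centre of the top of the jack's round lifting saddle, 30 mm across, on a toe that slides up the column; 55 mm ahead (+x) of the column axis; 82 mm above the jack's underside with the handle up, 132 mm with the handle fully down.
- handle (a joint): pump handle, rad: 0 = up (sprung), 0.62 = fully down on its stop; raises the saddle 81 mm per rad. Springs back up when let go. Takes about 5 to 12 N at its cross bar to push down under load.
- handle_bar (a point): middle of the rubber cross bar at the handle's end (16 mm diameter, 50 mm long across the jack): about 109 mm behind (-x of) the column axis; 100 mm above the jack's underside when up, about 44 mm when fully down, moving almost straight down. Press it from above.
- toe: the sliding toe that carries the saddle; same origin as the jack's underside when down
- lever: the pump handle's bar with its cross bar; origin on its pivot, 70 mm above the jack's underside and 22 mm behind the column axis
- jar: bystander: small jar, 38 mm across, 50 mm high, standing beside the frame; origin at its underside
- screwdriver: bystander: screwdriver 150 mm long lying in front of the frame; origin at the middle of its underside
- spool: bystander: grey wire spool, 56 mm across, 40 mm high; origin at its underside
- flux: bystander: bottle, 44 mm across, 110 mm high; origin at its underside
- radio: bystander: black hand radio standing upright, 35 x 55 x 100 mm plus aerial; origin at its underside
- pliers: bystander: blue-handled pliers lying flat, about 150 mm long; origin near the rivet, at the underside
- tape: bystander: roll of tape lying flat, 70 mm across, 22 mm high; origin at its underside

How it is judged:
On the way, in this order (a step that is already met when the one before it is completed fails the run):
1. the collar is turned to its locked mark with the frame down (value of joint collar between 1.05 and 1.35 rad and value of joint frame below 0.03 rad), for 0.2 s.
2. the jack stands on the bench, handle up, saddle under the marked pad (horizontal distance between saddle and lift_pad below 0.012 m and angle between jack_grip's own z axis and vertical below 0.08 rad and height (world z) of jack_grip below 0.113 m and value of joint handle below 0.12 rad and value of joint frame below 0.03 rad), for 0.2 s.
3. first stroke: handle all the way down, frame raised by the jack (horizontal distance between saddle and lift_pad below 0.012 m and value of joint handle above 0.5 rad and value of joint frame above 0.09 rad and contact force between toe and fixture above 1 N), for 0.1 s.
4. handle let all the way up again, frame down (value of joint handle below 0.12 rad and value of joint frame below 0.03 rad), for 0.1 s.
At the end, for the whole second after the job is handed in: Collar within 0.15 rad of its mark; jack upright on the bench, saddle within 12 mm of the marked pad's centre; after a full pump the robot presses the handle (over 1 N) down past 0.5 rad; the saddle alone carries the frame (over 1 N), at rest and tilted above 0.09 rad (all of step 3 and angle between jack_grip's own z axis and vertical below 0.08 rad and height (world z) of jack_grip below 0.113 m and value of joint collar between 1.05 and 1.35 rad and velocity of joint frame between -0.05 and 0.05 rad/s and contact force between any of the fingers, the arm and lever above 1 N and contact force between each of the fingers, the arm and fixture below 0.5 N); the arm keeps its last pose, push and grip.
It fails at once if a bystander is pushed more than 30 mm away or knocked over (distance of any of jar, screwdriver, spool, flux, radio, pliers, tape from where it was at the start of the episode above 0.03 m or angle between any of jar, flux, radio, spool's own z axis and vertical above 0.5 rad).
It fails at once if the jack is tipped over (angle between jack_grip's own z axis and vertical above 0.5 rad).
It also fails if it takes over 64 s, if anything falls off the work surface, if the arm or the gripper's body presses on something with over 40 N, if the wrist force passes 120 N, or if a joint passes its speed limit or range.

## Working session

There is one attempt and no reset: what is moved stays moved. The work goes in short steps, Python scripts to look and compute and a tool call to move; the robot and the scene stay as the last step left them, time stands still between calls to the robot, and variables do not carry over. Pictures are saved under pics/ and viewed, about 8 in all and at most 12, crops included, and the job is handed in when it is done.

Besides the shell and the picture viewer there is one more tool, called after ">>>" as name(argument=value, ...) on one line, values as JSON. arm_command: Moves the arm, as the interface text tells. Its arguments: {"type":"object","properties":{"series":{"type":"array","items":{"type":"object","properties":{"dp":{"type":"array","items":{"type":"number"}},"angular":{"type":"array","items":{"type":"number"}},"gripper":{"type":"number"}}}},"grip_force":{"type":"number"}},"required":["series"]}

```bash
mkdir -p pics; python3 - <<'E'
from rig import get_state,get_image,grip_depth
import cv2,numpy as np
print(get_state(),grip_depth)
for n in("scene","top"):
    d=get_image(n); cv2.imwrite(f"pics/{n}0.png",d["image"]); np.savez(f"{n}0.npz",**d); print(n,d["mtx"],d["view"])
E
```

```text
{'clock': 0.0, 'qpos': array([-1.33099155e+00,  2.76607212e-01,  1.50614703e+00, -4.64264002e-07,
        1.36072693e+00, -1.20995674e-01]), 'qd': array([-1.14058721e-03,  8.25974958e-04, -1.15596624e-03,  3.92590270e-04,
       -1.04455540e-03, -1.86530502e-05]), 'effort': array([-1.94870256e-03, -4.16775692e+01, -2.45807683e+01, -3.41001714e-04,
        1.11053512e-02,  8.62497615e-06]), 'position': array([ 0.20285525, -0.53744672,  0.23042723]), 'ee_rot': array([ 0.58109796,  0.40261726,  0.58209684, -0.40173097]), 'contact_force': array([1.30543082, 0.09242598, 0.54339855]), 'moment': array([ 0.01290525, -0.00424364, -0.01339388]), 'width': 0.08572513126244681} 0.0187
scene [[373.79226779   0.         259.45964138]
 [  0.         373.79226779 192.72140504]
 [  0.           0.           1.        ]] [[-0.1101035   0.99386341  0.01061754  0.09226812]
 [-0.72343945 -0.08746109  0.68482547  0.33280516]
 [ 0.6815516   0.06772053  0.72862977 -1.6405244 ]
 [ 0.          0.          0.          1.        ]]
top [[384.22875973   0.         253.42678238]
 [  0.         384.22875973 194.03938641]
 [  0.           0.           1.        ]] [[ 0.00401876 -0.99992443 -0.01161814 -0.03642195]
 [ 0.99584789  0.00294522  0.09098515 -0.60160843]
 [-0.09094405 -0.01193554  0.99578448 -1.11977407]
 [ 0.          0.          0.          1.        ]]
```

View pics/scene0.png

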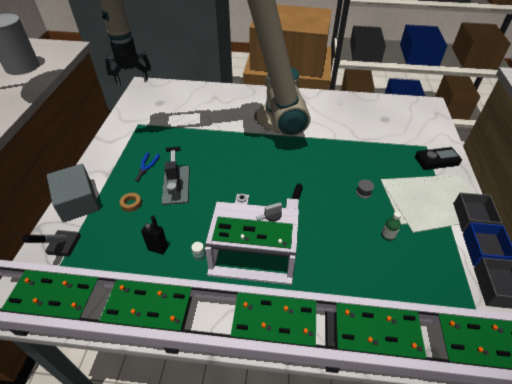

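View pics/top0.png

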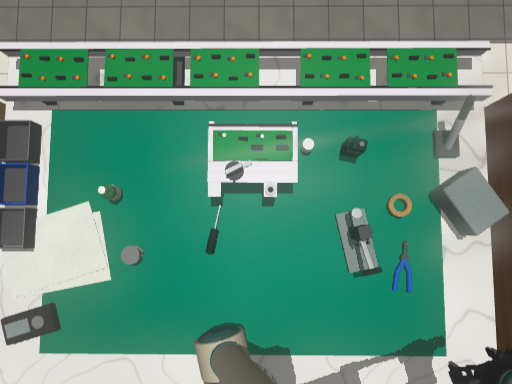

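The top view shows the fixture at (252,160), boss tab at (270,189), collar at (234,170), screwdriver at (214,230), jar at (308,145), jack at (358,240) with pliers and tape to its right. I'll enlarge the fixture and jack.

```bash
cat > h.py <<'E'
import numpy as np,cv2
def load(n): return dict(np.load(n+".npz"))
def proj(d,p):
    c=d["view"][:3,:3]@np.asarray(p,float)+d["view"][:3,3]; q=d["mtx"]@np.array([c[0],-c[1],-c[2]]); return q[:2]/q[2]
def ray(d,u,v):
    r=np.linalg.inv(d["mtx"])@np.array([u,v,1.]); R=d["view"][:3,:3]; return -R.T@d["view"][:3,3], R.T@np.array([r[0],-r[1],-r[2]])
def onz(d,u,v,z):
    o,r=ray(d,u,v); return o+r*(z-o[2])/r[2]
def dep(d,u,v):
    o,r=ray(d,u,v); return o+r*float(d["depth"][int(round(v)),int(round(u))])
E
python3 - <<'E'
from h import *
d=load("top0"); im=d["image"]
a=cv2.resize(im[115:205,200:320],None,fx=6,fy=6,interpolation=cv2.INTER_CUBIC)
b=cv2.resize(im[195:285,325:415],None,fx=6,fy=6,interpolation=cv2.INTER_CUBIC)
cv2.imwrite("pics/fx.png",a);cv2.imwrite("pics/jk.png",b)
for p in [(270,189),(234,170),(358,214),(360,230),(371,268),(308,145),(214,205),(285,172)]: print(p,dep(d,*p).round(3))
E
```

```text
(270, 189) [ 0.607 -0.081  0.124]
(234, 170) [0.654 0.016 0.16 ]
(358, 214) [ 0.541 -0.33   0.081]
(360, 230) [ 0.496 -0.324  0.123]
(371, 268) [ 0.393 -0.358  0.1  ]
(308, 145) [ 0.745 -0.195  0.051]
(214, 205) [ 0.57   0.086 -0.   ]
(285, 172) [ 0.655 -0.122  0.116]
```

View pics/fx.png

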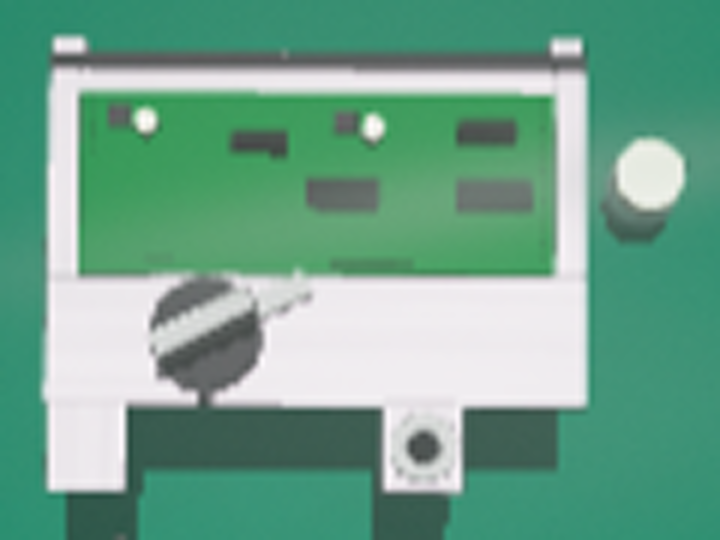

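View pics/jk.png

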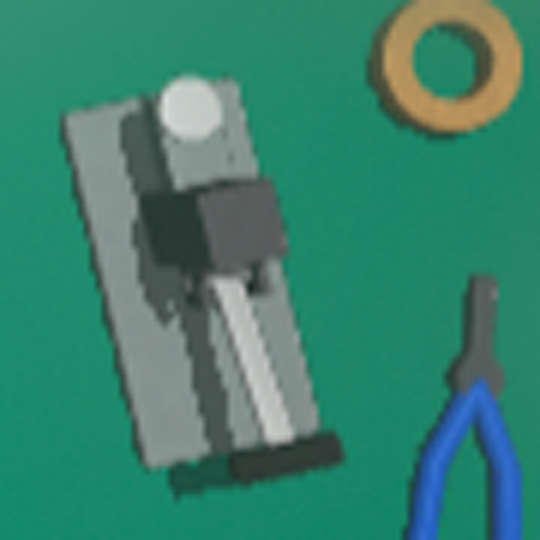

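```bash
python3 - <<'E'
from h import *
d=load("top0"); s=load("scene0")
F=lambda x,y:((x+.5)/6-.5+200,(y+.5)/6-.5+115); J=lambda x,y:((x+.5)/6-.5+325,(y+.5)/6-.5+195)
# white mask of frame top (depth ~ z .117)
H,W=d["depth"].shape; uu,vv=np.meshgrid(np.arange(W),np.arange(H))
o,_=ray(d,0,0); R=d["view"][:3,:3]
r=np.linalg.inv(d["mtx"])@np.stack([uu.ravel(),vv.ravel(),np.ones(H*W)]); r[1:]*=-1
P=((R.T@r).T*d["depth"].ravel()[:,None]+o).reshape(H,W,3); np.save("P.npy",P)
Z=P[...,2]
m=((Z>.108)&(Z<.122)&(P[...,0]>.62)&(P[...,0]<.85)&(abs(P[...,1]+.01)<.2)).astype(np.uint8)
c=max(cv2.findContours(m,0,2)[0],key=cv2.contourArea)
q=P[c[:,0,1],c[:,0,0]][:,:2]; rect=cv2.minAreaRect((q*1000).astype(np.float32)); print("frame rect mm",rect, np.round(cv2.boxPoints(rect)))
for n,p,z in [("boss",(423,446),.124),("ring",(205,338),.127),("bar a",(152,345),.159),("bar b",(255,298),.159),("tongue",(310,290),.127),("fr FL",(45,403),.117),("fr FR",(587,405),.117),("BL",(50,68),.117),("BR",(585,68),.117),("rib",(204,402),.127),("tabL",(48,492),.117),("tabR",(127,492),.117)]:
    print(n,onz(d,*F(*p),z).round(4))
for n,p,z in [("saddle",(190,107),.082),("c1",(203,190),.125),("c2",(272,181),.125),("c3",(287,244),.125),("c4",(215,265),.125),("bar1",(235,467),.105),("bar2",(342,447),.105),("base",(65,112),.012),("base2",(146,467),.012),("base3",(234,80),.012)]:
    print(n,onz(d,*J(*p),z).round(4))
E
```

```text
frame rect mm ((709.1129150390625, -31.353050231933594), (250.006591796875, 176.3932342529297), 89.95433807373047) [[ 621. -156.]
 [ 797. -156.]
 [ 797.   94.]
 [ 621.   94.]]
boss [ 0.6071 -0.081   0.124 ]
ring [0.6561 0.0187 0.127 ]
bar a [0.648  0.0401 0.159 ]
bar b [ 0.6692 -0.0054  0.159 ]
tongue [ 0.6784 -0.0292  0.127 ]
fr FL [0.6272 0.0928 0.117 ]
fr FR [ 0.627  -0.1565  0.117 ]
BL [0.7847 0.0928 0.117 ]
BR [ 0.7849 -0.1565  0.117 ]
rib [0.6267 0.0189 0.127 ]
tabL [0.5861 0.0908 0.117 ]
tabR [0.5862 0.0545 0.117 ]
saddle [ 0.5455 -0.3253  0.082 ]
c1 [ 0.5063 -0.3194  0.125 ]
c2 [ 0.5105 -0.3504  0.125 ]
c3 [ 0.4823 -0.3565  0.125 ]
c4 [ 0.4728 -0.324   0.125 ]
bar1 [ 0.3813 -0.3364  0.105 ]
bar2 [ 0.3905 -0.385   0.105 ]
base [ 0.5459 -0.2807  0.012 ]
base2 [ 0.3709 -0.3179  0.012 ]
base3 [ 0.5622 -0.3653  0.012 ]
```

```bash
cat >> h.py <<'E'
from rig import get_state
from scipy.spatial.transform import Rotation as Ro
def rot(s): q=s["ee_rot"]; return Ro.from_quat([q[1],q[2],q[3],q[0]])
def info():
    s=get_state(); R=rot(s).as_matrix(); print("t",round(s["clock"],2),"p",s["position"].round(4),"zyaw",np.degrees(np.arctan2(R[1,2],R[0,2])).round(1),"xax",R[:,0].round(3),"F",s["contact_force"].round(1),"w",round(s["width"],4),"q",s["qpos"].round(2)); return s
def plan(p,yaw,rows,tilt_fix=True):
    """rows of constant world motion & turn to TCP p with jaw axis at world yaw (deg, mod 180), pointing down"""
    s=info(); R=rot(s); x=np.array([0,0,-1.]); 
    best=None
    for k in(0,180):
        a=np.radians(yaw+k); z=np.array([np.cos(a),np.sin(a),0]); T=Ro.from_matrix(np.stack([x,np.cross(z,x),z],1)); rv=(R.inv()*T).as_rotvec()
        if best is None or np.linalg.norm(rv)<np.linalg.norm(best): best=rv
    d=np.asarray(p)-s["position"]; print("dist",np.linalg.norm(d).round(4),"turn deg",np.degrees(best).round(1))
    for i in range(rows):
        Ri=R*Ro.from_rotvec(best*i/rows); print("dp",(Ri.inv().apply(d/rows)/.12).round(3).tolist(),"ang",(best/rows/(np.pi/2)).round(4).tolist())
E
python3 -c "
from h import *
plan([.658,.0185,.2],24.5,13)"
```

```text
t 0.1 p [ 0.2029 -0.5375  0.2305] zyaw -69.3 xax [-0.     0.002 -1.   ] F [ 0.7 -0.2 -0.2] w 0.0851 q [-1.33  0.28  1.51  0.    1.36 -0.12]
dist 0.7192 turn deg [86.2 -0.1  0.1]
dp [0.02, 0.399, -0.23] ang [0.0737, -0.0001, 0.0001]
dp [0.02, 0.369, -0.275] ang [0.0737, -0.0001, 0.0001]
dp [0.02, 0.335, -0.316] ang [0.0737, -0.0001, 0.0001]
dp [0.02, 0.297, -0.352] ang [0.0737, -0.0001, 0.0001]
dp [0.02, 0.254, -0.384] ang [0.0737, -0.0001, 0.0001]
dp [0.02, 0.208, -0.411] ang [0.0737, -0.0001, 0.0001]
dp [0.02, 0.159, -0.432] ang [0.0737, -0.0001, 0.0001]
dp [0.02, 0.108, -0.448] ang [0.0737, -0.0001, 0.0001]
dp [0.02, 0.056, -0.457] ang [0.0737, -0.0001, 0.0001]
dp [0.02, 0.003, -0.461] ang [0.0737, -0.0001, 0.0001]
dp [0.02, -0.051, -0.458] ang [0.0737, -0.0001, 0.0001]
dp [0.02, -0.103, -0.449] ang [0.0737, -0.0001, 0.0001]
dp [0.02, -0.154, -0.434] ang [0.0737, -0.0001, 0.0001]
```

```bash
python3 - <<'E'
t=open('h.py').read()
t=t.replace("for k in(0,180):","for k in(0,):")
open('h.py','w').write(t)
E
python3 -c "
from h import *
plan([.658,.0185,.2],24.5,14)"
```

```text
t 0.1 p [ 0.2029 -0.5375  0.2305] zyaw -69.3 xax [-0.     0.002 -1.   ] F [ 0.7 -0.2 -0.2] w 0.0851 q [-1.33  0.28  1.51  0.    1.36 -0.12]
dist 0.7192 turn deg [-93.8  -0.1  -0.1]
dp [0.019, 0.37, -0.214] ang [-0.0745, -0.0, -0.0001]
dp [0.019, 0.393, -0.169] ang [-0.0745, -0.0, -0.0001]
dp [0.018, 0.41, -0.122] ang [-0.0745, -0.0, -0.0001]
dp [0.018, 0.421, -0.074] ang [-0.0745, -0.0, -0.0001]
dp [0.018, 0.427, -0.024] ang [-0.0745, -0.0, -0.0001]
dp [0.018, 0.427, 0.026] ang [-0.0745, -0.0, -0.0001]
dp [0.018, 0.421, 0.076] ang [-0.0745, -0.0, -0.0001]
dp [0.018, 0.409, 0.124] ang [-0.0745, -0.0, -0.0001]
dp [0.018, 0.392, 0.171] ang [-0.0745, -0.0, -0.0001]
dp [0.018, 0.369, 0.216] ang [-0.0745, -0.0, -0.0001]
dp [0.018, 0.342, 0.257] ang [-0.0745, -0.0, -0.0001]
dp [0.018, 0.309, 0.295] ang [-0.0745, -0.0, -0.0001]
dp [0.018, 0.273, 0.33] ang [-0.0745, -0.0, -0.0001]
dp [0.018, 0.232, 0.359] ang [-0.0745, -0.0, -0.0001]
```

>>> arm_command(series=[{"dp":[0.0,0.37,-0.21],"angular":[-0.075,0,0],"gripper":85},{"dp":[0.0,0.39,-0.17],"angular":[-0.075,0,0],"gripper":85},{"dp":[0.0,0.41,-0.12],"angular":[-0.075,0,0],"gripper":85},{"dp":[0.0,0.42,-0.07],"angular":[-0.075,0,0],"gripper":85},{"dp":[0.0,0.43,-0.02],"angular":[-0.075,0,0],"gripper":85},{"dp":[0.0,0.43,0.03],"angular":[-0.075,0,0],"gripper":85},{"dp":[0.0,0.42,0.08],"angular":[-0.075,0,0],"gripper":85},{"dp":[0.0,0.41,0.12],"angular":[-0.075,0,0],"gripper":85}])

```text
clock: 1.1
position: [0.4645, -0.2104, 0.2274]
ee_rot: [0.701, 0.088, 0.703, -0.085]
contact_force: [-0.5, 0.2, 0.4]
width: 0.0852
```

```bash
python3 -c "
from h import *
plan([.658,.0185,.2],24.5,8)"
```

```text
t 1.1 p [ 0.4645 -0.2104  0.2274] zyaw -14.0 xax [-0.003  0.005 -1.   ] F [-0.5  0.2  0.4] w 0.0852 q [-0.56  0.18  1.64  0.    1.32 -0.32]
dist 0.301 turn deg [-38.5  -0.1  -0.3]
dp [0.029, 0.28, 0.138] ang [-0.0535, -0.0002, -0.0004]
dp [0.029, 0.268, 0.161] ang [-0.0535, -0.0002, -0.0004]
dp [0.029, 0.253, 0.183] ang [-0.0535, -0.0002, -0.0004]
dp [0.029, 0.237, 0.203] ang [-0.0535, -0.0002, -0.0004]
dp [0.029, 0.219, 0.223] ang [-0.0535, -0.0002, -0.0004]
dp [0.029, 0.2, 0.24] ang [-0.0535, -0.0002, -0.0004]
dp [0.029, 0.179, 0.256] ang [-0.0535, -0.0002, -0.0004]
dp [0.029, 0.157, 0.27] ang [-0.0535, -0.0002, -0.0004]
```

>>> arm_command(series=[{"dp":[0.02,0.32,0.16],"angular":[-0.061,0,0],"gripper":85},{"dp":[0.03,0.305,0.185],"angular":[-0.061,0,0],"gripper":85},{"dp":[0.03,0.29,0.21],"angular":[-0.061,0,0],"gripper":85},{"dp":[0.03,0.27,0.235],"angular":[-0.061,0,0],"gripper":85},{"dp":[0.03,0.245,0.26],"angular":[-0.061,0,0],"gripper":85},{"dp":[0.03,0.22,0.28],"angular":[-0.061,0,0],"gripper":85},{"dp":[0.03,0.19,0.3],"angular":[-0.061,0,0],"gripper":85},{"dp":[0.0,0.0,0.0],"angular":[0,0,0],"gripper":50}])

```text
clock: 2.1
position: [0.6561, 0.0368, 0.1986]
ee_rot: [0.686, -0.157, 0.691, 0.162]
contact_force: [-0.9, -1.3, -0.8]
width: 0.0691
```

```bash
python3 -c "
from h import *
plan([.658,.0185,.135],24.5,5)"
```

```text
t 2.1 p [0.6561 0.0368 0.1986] zyaw 26.1 xax [-0.009  0.006 -1.   ] F [-0.9 -1.3 -0.8] w 0.0691 q [-0.05  0.42  1.36  0.01  1.37 -0.51]
dist 0.0663 turn deg [ 1.6 -0.3 -0.5]
dp [0.106, -0.03, -0.01] ang [0.0034, -0.0007, -0.0011]
dp [0.106, -0.03, -0.01] ang [0.0034, -0.0007, -0.0011]
dp [0.106, -0.03, -0.01] ang [0.0034, -0.0007, -0.0011]
dp [0.106, -0.029, -0.01] ang [0.0034, -0.0007, -0.0011]
dp [0.106, -0.029, -0.01] ang [0.0034, -0.0007, -0.0011]
```

>>> arm_command(series=[{"dp":[0.0,-0.075,-0.025],"angular":[0.009,0,-0.005],"gripper":50},{"dp":[0.0,-0.072,-0.025],"angular":[0.009,0,0],"gripper":50},{"dp":[0,0,0],"angular":[0,0,0],"gripper":50},{"dp":[0.12,0,0],"angular":[0,0,0],"gripper":50},{"dp":[0.12,0,0],"angular":[0,0,0],"gripper":50},{"dp":[0.12,0.0,0.0],"angular":[0,0,0],"gripper":50},{"dp":[0,0.0,0.0],"angular":[0,0,0],"gripper":50},{"dp":[0.0,0.0,0.0],"angular":[0,0,0],"gripper":50}])

```text
clock: 3.1
position: [0.6549, 0.0134, 0.1511]
ee_rot: [0.688, -0.148, 0.695, 0.147]
contact_force: [-0.7, -0.6, 0.5]
width: 0.0499
```

```bash
python3 -c "
from h import *
plan([.658,.0185,.135],24.5,3)
from rig import get_image
d=get_image('top');cv2.imwrite('pics/t1.png',cv2.resize(d['image'][110:220,190:330],None,fx=5,fy=5,interpolation=cv2.INTER_CUBIC))"
```

```text
t 3.1 p [0.6549 0.0134 0.1511] zyaw 24.0 xax [-0.01  -0.003 -1.   ] F [-0.7 -0.6  0.5] w 0.0499 q [-0.08  0.45  1.44 -0.    1.26 -0.5 ]
dist 0.0172 turn deg [-0.5 -0.6 -0.1]
dp [0.045, 0.01, 0.014] ang [-0.0018, -0.0021, -0.0002]
dp [0.045, 0.009, 0.014] ang [-0.0018, -0.0021, -0.0002]
dp [0.045, 0.009, 0.014] ang [-0.0018, -0.0021, -0.0002]
```

View pics/t1.png

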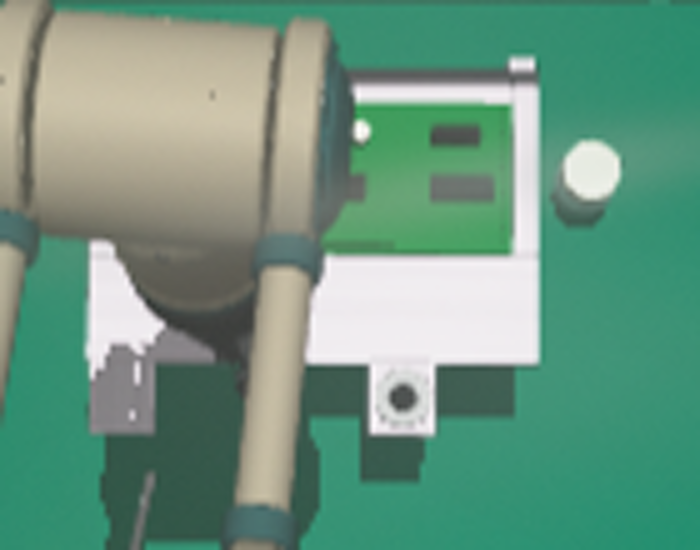

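The arm covers the collar in this view (around (240,300) in the crop), and the lift tab at (402,398) hasn't moved. Next I'll correct the small offset, descend and close.

>>> arm_command(series=[{"dp":[0.0,0.028,0.042],"angular":[-0.005,-0.005,0],"gripper":50},{"dp":[0.065,0,0],"angular":[0,0,0],"gripper":50},{"dp":[0.065,0,0],"angular":[0,0,0],"gripper":50},{"dp":[0,0,0],"angular":[0,0,0],"gripper":50},{"dp":[0,0,0],"angular":[0,0,0],"gripper":5},{"dp":[0,0,0],"angular":[0,0,0],"gripper":5},{"dp":[0,0,0],"angular":[0,0,0],"gripper":5},{"dp":[0,0,0],"angular":[0,0,0],"gripper":5}], grip_force=30)

```text
clock: 4.15
position: [0.6593, 0.0193, 0.1354]
ee_rot: [0.691, -0.15, 0.691, 0.15]
contact_force: [-0.3, -0.7, -0.4]
width: 0.0114
```

```bash
python3 -c "
from h import *
info()"
```

```text
t 4.15 p [0.6593 0.0193 0.1354] zyaw 24.5 xax [ 0.001  0.    -1.   ] F [-0.3 -0.7 -0.4] w 0.0114 q [-0.08  0.46  1.46  0.    1.22 -0.5 ]
```

>>> arm_command(series=[{"dp":[0,0,0],"angular":[-0.06,0,0],"gripper":5},{"dp":[0,0,0],"angular":[-0.11,0,0],"gripper":5},{"dp":[0,0,0],"angular":[-0.115,0,0],"gripper":5},{"dp":[0,0,0],"angular":[-0.115,0,0],"gripper":5},{"dp":[0,0,0],"angular":[-0.115,0,0],"gripper":5},{"dp":[0,0,0],"angular":[-0.115,0,0],"gripper":5},{"dp":[0,0,0],"angular":[-0.07,0,0],"gripper":5},{"dp":[0,0,0],"angular":[0,0,0],"gripper":5}])

```text
clock: 5.15
position: [0.6586, 0.0182, 0.1354]
ee_rot: [0.502, -0.498, 0.503, 0.498]
contact_force: [0.9, 0.4, -0.5]
width: 0.0114
```

```bash
python3 -c "
from h import *
plan([.6593,.0193,.135],90,2)"
```

```text
t 5.15 p [0.6586 0.0182 0.1354] zyaw 89.4 xax [-0.001 -0.001 -1.   ] F [ 0.9  0.4 -0.5] w 0.0114 q [-0.08  0.46  1.46 -0.    1.22 -1.64]
dist 0.0014 turn deg [-0.6 -0.1 -0.1]
dp [0.002, -0.003, 0.005] ang [-0.0031, -0.0003, -0.0003]
dp [0.002, -0.003, 0.005] ang [-0.0031, -0.0003, -0.0003]
```

>>> arm_command(series=[{"dp":[0,0,0],"angular":[0,0,0],"gripper":45},{"dp":[0,0,0],"angular":[0,0,0],"gripper":45},{"dp":[0,0,0],"angular":[0,0,0],"gripper":45},{"dp":[-0.15,0,0],"angular":[0,0,0],"gripper":45},{"dp":[-0.3,0,0],"angular":[0,0,0],"gripper":85},{"dp":[-0.3,0,0],"angular":[0,0,0],"gripper":85},{"dp":[0,0,0],"angular":[0,0,0],"gripper":85},{"dp":[0,0,0],"angular":[0,0,0],"gripper":85}])

```text
clock: 6.15
position: [0.6574, 0.0181, 0.2266]
ee_rot: [0.502, -0.495, 0.505, 0.497]
contact_force: [-0.2, -0.3, -0.3]
width: 0.0848
```

```bash
python3 -c "
from h import *
plan([.492,-.337,.2],102.2,8)"
```

```text
t 6.15 p [0.6574 0.0181 0.2266] zyaw 89.2 xax [-0.005 -0.001 -1.   ] F [-0.2 -0.3 -0.3] w 0.0848 q [-0.08  0.41  1.32 -0.    1.42 -1.63]
dist 0.3927 turn deg [-13.   -0.   -0.3]
dp [0.029, 0.167, -0.372] ang [-0.0181, -0.0001, -0.0004]
dp [0.029, 0.177, -0.368] ang [-0.0181, -0.0001, -0.0004]
dp [0.029, 0.188, -0.362] ang [-0.0181, -0.0001, -0.0004]
dp [0.029, 0.198, -0.357] ang [-0.0181, -0.0001, -0.0004]
dp [0.028, 0.208, -0.351] ang [-0.0181, -0.0001, -0.0004]
dp [0.028, 0.218, -0.345] ang [-0.0181, -0.0001, -0.0004]
dp [0.028, 0.228, -0.339] ang [-0.0181, -0.0001, -0.0004]
dp [0.028, 0.237, -0.332] ang [-0.0181, -0.0001, -0.0004]
```

>>> arm_command(series=[{"dp":[0.02,0.16,-0.37],"angular":[-0.018,0,0],"gripper":85},{"dp":[0.03,0.18,-0.37],"angular":[-0.018,0,0],"gripper":85},{"dp":[0.03,0.19,-0.36],"angular":[-0.018,0,0],"gripper":85},{"dp":[0.03,0.2,-0.36],"angular":[-0.018,0,0],"gripper":85},{"dp":[0.03,0.21,-0.35],"angular":[-0.018,0,0],"gripper":85},{"dp":[0.02,0.22,-0.34],"angular":[-0.018,0,0],"gripper":85},{"dp":[0.02,0.22,-0.34],"angular":[-0.018,0,0],"gripper":85},{"dp":[0.0,0.0,0.0],"angular":[0,0,0],"gripper":85}])

```text
clock: 7.15
position: [0.5046, -0.2985, 0.1921]
ee_rot: [0.447, -0.538, 0.453, 0.553]
contact_force: [1.0, 0.8, -0.8]
width: 0.085
```

```bash
python3 -c "
from h import *
plan([.492,-.337,.2],102.2,2)
from rig import get_image
d=get_image('top');np.savez('t2.npz',**d);cv2.imwrite('pics/t2.png',cv2.resize(d['image'][115:275,200:410],None,fx=3.7,fy=3.7,interpolation=cv2.INTER_CUBIC))"
```

```text
t 7.15 p [ 0.5046 -0.2985  0.1921] zyaw 101.0 xax [-0.022  0.007 -1.   ] F [ 1.   0.8 -0.8] w 0.085 q [-0.65  0.33  1.53 -0.01  1.31 -2.41]
dist 0.0413 turn deg [-1.2  0.7 -1.2]
dp [-0.033, 0.083, -0.147] ang [-0.0068, 0.0036, -0.0064]
dp [-0.033, 0.084, -0.146] ang [-0.0068, 0.0036, -0.0064]
```

View pics/t2.png

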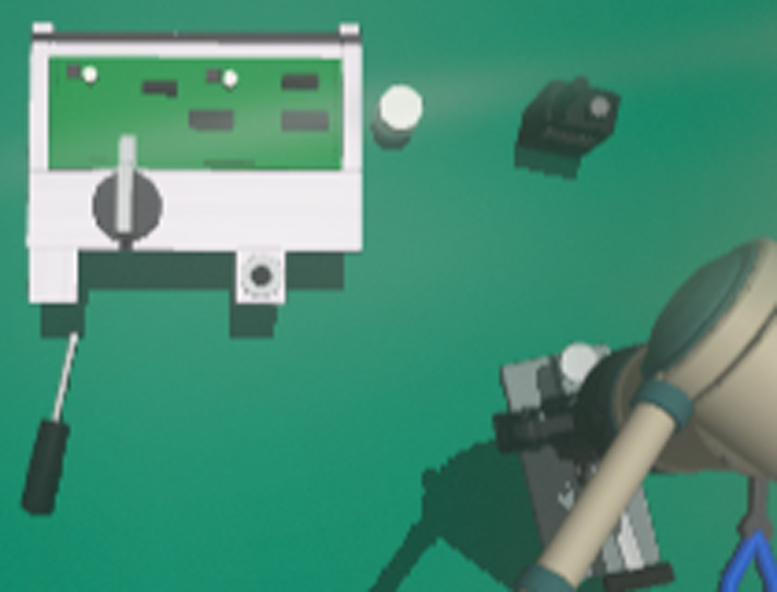

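The wing bar at (125,185) now stands in line with the rib at (125,243), and the tongue is over the board. Gripper is above the jack at (560,420).

>>> arm_command(series=[{"dp":[0.0,0.08,-0.14],"angular":[-0.007,0.004,-0.006],"gripper":85},{"dp":[0.0,0.075,-0.14],"angular":[-0.006,0.003,-0.006],"gripper":85},{"dp":[0,0,0],"angular":[0,0,0],"gripper":85},{"dp":[0,0,0],"angular":[0,0,0],"gripper":85},{"dp":[0.12,0,0],"angular":[0,0,0],"gripper":85},{"dp":[0.18,0,0],"angular":[0,0,0],"gripper":85},{"dp":[0,0,0],"angular":[0,0,0],"gripper":85},{"dp":[0.0,0.0,0.0],"angular":[0,0,0],"gripper":85}])

```text
clock: 8.2
position: [0.4952, -0.324, 0.1503]
ee_rot: [0.444, -0.548, 0.44, 0.556]
contact_force: [0.4, -0.4, 1.1]
width: 0.0852
```

```bash
python3 -c "
from h import *
plan([.492,-.337,.086],102.2,4)"
```

```text
t 8.2 p [ 0.4952 -0.324   0.1503] zyaw 102.6 xax [-0.005  0.011 -1.   ] F [ 0.4 -0.4  1.1] w 0.0852 q [-0.7   0.36  1.59  0.01  1.2  -2.49]
dist 0.0657 turn deg [ 0.4  0.7 -0.1]
dp [0.134, 0.012, -0.027] ang [0.0011, 0.0019, -0.0004]
dp [0.134, 0.012, -0.026] ang [0.0011, 0.0019, -0.0004]
dp [0.134, 0.012, -0.026] ang [0.0011, 0.0019, -0.0004]
dp [0.134, 0.012, -0.025] ang [0.0011, 0.0019, -0.0004]
```

>>> arm_command(series=[{"dp":[0.0,0.048,-0.105],"angular":[0.004,0.006,0],"gripper":85},{"dp":[0,0,0],"angular":[0,0,0],"gripper":85},{"dp":[0.15,0,0],"angular":[0,0,0],"gripper":85},{"dp":[0.25,0,0],"angular":[0,0,0],"gripper":85},{"dp":[0.13,0,0],"angular":[0,0,0],"gripper":85},{"dp":[0,0,0],"angular":[0,0,0],"gripper":85},{"dp":[0,0,0],"angular":[0,0,0],"gripper":85},{"dp":[0.0,0.0,0.0],"angular":[0,0,0],"gripper":85}])

```text
clock: 9.2
position: [0.495, -0.3423, 0.0905]
ee_rot: [-0.444, 0.553, -0.445, -0.547]
contact_force: [0.4, -0.3, -0.0]
width: 0.0848
```

```bash
python3 -c "
from h import *
plan([.492,-.337,.086],102.2,2)"
```

```text
t 9.2 p [ 0.495  -0.3423  0.0905] zyaw 102.1 xax [ 0.006 -0.006 -1.   ] F [ 0.4 -0.3 -0. ] w 0.0848 q [-0.72  0.42  1.66 -0.    1.06 -2.5 ]
dist 0.0076 turn deg [-0.1 -0.4  0.3]
dp [0.018, 0.008, 0.025] ang [-0.0005, -0.0023, 0.0014]
dp [0.019, 0.008, 0.024] ang [-0.0005, -0.0023, 0.0014]
```

>>> arm_command(series=[{"dp":[0.03,0.015,0.045],"angular":[0,-0.004,0.003],"gripper":85},{"dp":[0,0,0],"angular":[0,0,0],"gripper":60},{"dp":[0,0,0],"angular":[0,0,0],"gripper":30},{"dp":[0,0,0],"angular":[0,0,0],"gripper":30},{"dp":[0,0,0],"angular":[0,0,0],"gripper":30},{"dp":[0,0,0],"angular":[0,0,0],"gripper":30},{"dp":[-0.04,0,0],"angular":[0,0,0],"gripper":30},{"dp":[-0.04,0.0,0.0],"angular":[0,0,0],"gripper":30}], grip_force=60)

```text
clock: 10.2
position: [0.4908, -0.3357, 0.0953]
ee_rot: [0.444, -0.549, 0.444, 0.551]
contact_force: [-0.3, 0.6, -8.8]
width: 0.0356
```

```bash
python3 -c "
from h import *
plan([.49,-.081,.096],90,8)"
```

```text
t 10.2 p [ 0.4908 -0.3357  0.0953] zyaw 102.1 xax [-0.003  0.002 -1.   ] F [-0.3  0.6 -8.8] w 0.0356 q [-0.72  0.41  1.66 -0.    1.08 -2.5 ]
dist 0.2547 turn deg [12.1  0.2 -0.2]
dp [-0.0, -0.055, 0.26] ang [0.0168, 0.0002, -0.0002]
dp [-0.0, -0.048, 0.261] ang [0.0168, 0.0002, -0.0002]
dp [-0.0, -0.041, 0.262] ang [0.0168, 0.0002, -0.0002]
dp [-0.0, -0.034, 0.263] ang [0.0168, 0.0002, -0.0002]
dp [-0.0, -0.027, 0.264] ang [0.0168, 0.0002, -0.0002]
dp [-0.0, -0.02, 0.265] ang [0.0168, 0.0002, -0.0002]
dp [-0.001, -0.013, 0.265] ang [0.0168, 0.0002, -0.0002]
dp [-0.001, -0.006, 0.265] ang [0.0168, 0.0002, -0.0002]
```

>>> arm_command(series=[{"dp":[-0.05,-0.04,0.12],"angular":[0.01,0,0],"gripper":30},{"dp":[0,-0.05,0.25],"angular":[0.018,0,0],"gripper":30},{"dp":[0,-0.045,0.33],"angular":[0.02,0,0],"gripper":30},{"dp":[0,-0.04,0.33],"angular":[0.02,0,0],"gripper":30},{"dp":[0,-0.03,0.33],"angular":[0.02,0,0],"gripper":30},{"dp":[0,-0.02,0.33],"angular":[0.02,0,0],"gripper":30},{"dp":[0,-0.01,0.2],"angular":[0.015,0,0],"gripper":30},{"dp":[0,0,0.08],"angular":[0,0,0],"gripper":30}])

```text
clock: 11.2
position: [0.4879, -0.0826, 0.1026]
ee_rot: [0.499, -0.498, 0.498, 0.505]
contact_force: [-0.2, -0.9, -8.1]
width: 0.0353
```

```bash
python3 -c "
from h import *
plan([.49,-.081,.096],90,2)
from rig import get_image
for n in ('top','scene'):
    d=get_image(n);np.savez(n+'3.npz',**d);cv2.imwrite(f'pics/{n}3.png',d['image'])
a=cv2.imread('pics/top3.png')[150:280,215:345];b=cv2.imread('pics/scene3.png')[120:250,190:320]
cv2.imwrite('pics/p3.png',cv2.resize(np.hstack([a,b]),None,fx=3,fy=3,interpolation=cv2.INTER_CUBIC))"
```

```text
t 11.2 p [ 0.4879 -0.0826  0.1026] zyaw 90.3 xax [-0.006  0.009 -1.   ] F [-0.2 -0.9 -8.1] w 0.0353 q [-0.31  0.27  1.86  0.01  1.01 -1.89]
dist 0.0071 turn deg [ 0.3  0.5 -0.3]
dp [0.028, -0.009, 0.006] ang [0.0019, 0.0029, -0.0018]
dp [0.028, -0.009, 0.007] ang [0.0019, 0.0029, -0.0018]
```

View pics/p3.png

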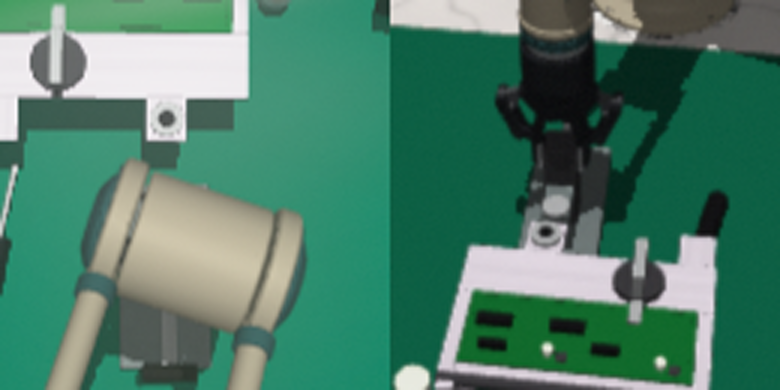

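Left half: the jack is held upright behind the tab, base plate square to the fixture, collar still in line. Right half: saddle at (555,205), boss at (545,233). Measuring both in both views.

```bash
python3 - <<'E'
from h import *
s=load("scene3")
im=s["image"]; 
g=cv2.cvtColor(im,cv2.COLOR_BGR2GRAY).astype(int)
print(g[180:202,234:256])
print("saddle",[onz(s,(555.5)/3-.5-130+190,(205.5)/3-.5+120,z).round(4) for z in(.090,.098)])
print("boss",onz(s,(545.5)/3-.5-130+190,(233.5)/3-.5+120,.124).round(4))
for p in [(245,188),(244,188),(246,188),(245,189)]: print(dep(s,*p).round(4))
s0=load("scene0"); 
E
```

```text
[[ 65  46  36  61  80  57  53  36  32  31  30  31  29  29  29  28  29  28
   21  31  44  45]
 [ 67  55  46  94 104  93  87  46  55  57  52  50  41  39  42  45  43  31
   20  31  43  44]
 [ 65  44  45  93 102  73  64  53 100 103 101 100  98  97 100 113 105  41
   20  31  45  45]
 [ 64  37  38  63  66  51  47  53 111 115 113 115 114 115 116 122 118  45
   20  32  44  45]
 [ 64  58  44  48  47  46  45  59 114 118 121 122 122 120 118 116 101  43
   22  32  44  45]
 [ 45  60  48  46  44  44  48  71 129 141 159 159 162 148 130 117  84  36
   21  32  43  45]
 [ 31  42  46  45  47  46  58 113 158 164 172 172 171 168 160 131  70  31
   20  30  43  46]
 [ 29  32  44  49  63  55  73 152 169 171 172 172 173 172 171 144  62  28
   21  31  44  46]
 [ 29  44  56  61  97  95  94 164 173 173 171 172 173 174 171 145  56  25
   24  34  44  45]
 [ 38  74  97 101 111 111 106 160 172 173 172 173 173 174 166 121  48  25
   23  37  44  46]
 [ 43  95 112 112 114 113 104 122 161 170 169 170 169 166 138  87  40  25
   23  43  52  61]
 [ 51 107 114 113 114 111  91  87 107 128 135 141 127 109  98  74  36  24
   
[... 461 characters left out ...]

  109 114 112 114]
 [114 128 174 172 164 113  41  21  22  47 108 165 175 177 137  61  48  61
  110 114 114 115]
 [115 130 177 168 169 148  77  51  55  95 150 167 171 169 103  53  48  63
  112 115 115 114]
 [116 135 190 143 162 166 149 145 147 154 163 157 137 193  89  49  55  97
  114 115 116 115]
 [122 157 198 146 124 152 163 161 163 160 138 117 145 199  86  46  59 108
  115 116 116 116]
 [130 183 205 187 140 129 122 116 120 122 119 144 189 181  77  48  60 110
  117 117 116 116]]
saddle [array([ 0.534 , -0.0831,  0.09  ]), array([ 0.5417, -0.0819,  0.098 ])]
boss [ 0.6069 -0.0827  0.124 ]
[ 0.5457 -0.0802  0.1023]
[ 0.5422 -0.084   0.0983]
[ 0.5431 -0.0773  0.1001]
[ 0.5478 -0.0799  0.0999]
```

>>> arm_command(series=[{"dp":[0.04,0,0],"angular":[0.003,0.004,-0.003],"gripper":30},{"dp":[0.04,0,0],"angular":[0,0,0],"gripper":30},{"dp":[0,-0.1,0],"angular":[0,0,0],"gripper":30},{"dp":[0,-0.15,0],"angular":[0,0,0],"gripper":30},{"dp":[0,-0.15,0],"angular":[0,0,0],"gripper":30},{"dp":[0,-0.07,0],"angular":[0,0,0],"gripper":30},{"dp":[0,0,0],"angular":[0,0,0],"gripper":30},{"dp":[0,0,0],"angular":[0,0,0],"gripper":30}])

```text
clock: 12.3
position: [0.5512, -0.0878, 0.0916]
ee_rot: [0.501, -0.5, 0.5, 0.499]
contact_force: [-0.3, -0.1, -8.8]
width: 0.0352
```

```bash
python3 -c "
from h import *
plan([.5518,-.0825,.091],90,2)"
```

```text
t 12.3 p [ 0.5512 -0.0878  0.0916] zyaw 89.8 xax [ 0.002 -0.    -1.   ] F [-0.3 -0.1 -8.8] w 0.0352 q [-0.28  0.36  1.75  0.    1.03 -1.85]
dist 0.0054 turn deg [-0.2 -0.   0.1]
dp [0.002, -0.002, 0.022] ang [-0.0009, -0.0001, 0.0006]
dp [0.002, -0.002, 0.022] ang [-0.0009, -0.0001, 0.0006]
```

>>> arm_command(series=[{"dp":[0,-0.004,0.044],"angular":[0,0,0],"gripper":30},{"dp":[0,0,0],"angular":[0,0,0],"gripper":30},{"dp":[0.015,0,0],"angular":[0,0,0],"gripper":30},{"dp":[0.015,0,0],"angular":[0,0,0],"gripper":30},{"dp":[0.012,0,0],"angular":[0,0,0],"gripper":30},{"dp":[0,0,0],"angular":[0,0,0],"gripper":30},{"dp":[0,0,0],"angular":[0,0,0],"gripper":30},{"dp":[0,0,0],"angular":[0,0,0],"gripper":30}])

```text
clock: 13.3
position: [0.5502, -0.0817, 0.0883]
ee_rot: [0.501, -0.5, 0.5, 0.499]
contact_force: [-0.3, 0.5, -3.5]
width: 0.035
```

```bash
python3 -c "
from h import *
plan([.5518,-.0825,.0868],90,2)"
```

```text
t 13.3 p [ 0.5502 -0.0817  0.0883] zyaw 89.8 xax [ 0.002 -0.    -1.   ] F [-0.3  0.5 -3.5] w 0.035 q [-0.27  0.36  1.76  0.    1.02 -1.84]
dist 0.0023 turn deg [-0.2 -0.   0.1]
dp [0.006, -0.007, -0.003] ang [-0.0009, -0.0, 0.0005]
dp [0.006, -0.007, -0.003] ang [-0.0009, -0.0, 0.0005]
```

>>> arm_command(series=[{"dp":[0,-0.013,-0.003],"angular":[0,0,0],"gripper":30},{"dp":[0.01,0,0],"angular":[0,0,0],"gripper":30},{"dp":[0,0,0],"angular":[0,0,0],"gripper":75},{"dp":[0,0,0],"angular":[0,0,0],"gripper":75},{"dp":[0,0,0],"angular":[0,0,0],"gripper":75},{"dp":[-0.15,0,0],"angular":[0,0,0],"gripper":75},{"dp":[-0.35,0,0],"angular":[0,0,0],"gripper":75},{"dp":[-0.3,0,0],"angular":[0,0,0],"gripper":75}])

```text
clock: 14.3
position: [0.552, -0.0825, 0.1857]
ee_rot: [0.501, -0.499, 0.501, 0.499]
contact_force: [-0.0, 0.9, -0.3]
width: 0.0749
```

```bash
python3 -c "
from h import *
info()
from rig import get_image
for n in ('top','scene'):
    d=get_image(n);np.savez(n+'4.npz',**d);cv2.imwrite(f'pics/{n}4.png',d['image'])
a=cv2.imread('pics/top4.png')[150:280,215:345];b=cv2.imread('pics/scene4.png')[140:270,190:320]
cv2.imwrite('pics/p4.png',cv2.resize(np.hstack([a,b]),None,fx=3,fy=3,interpolation=cv2.INTER_CUBIC))"
```

```text
t 14.3 p [ 0.552  -0.0825  0.1857] zyaw 89.8 xax [ 0. -0. -1.] F [-0.   0.9 -0.3] w 0.0749 q [-0.27  0.28  1.62 -0.    1.25 -1.84]
```

View pics/p4.png

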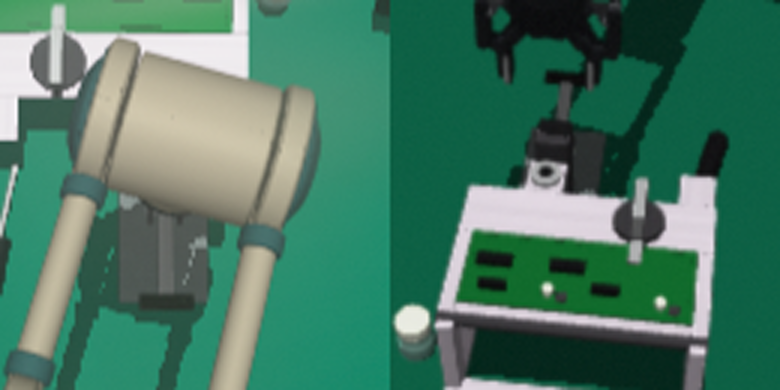

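Left: the handle cross bar is at (167,301), base plate behind the tab. Right: bar at (565,77), column top at about (550,130), boss at (545,172). I'll use these to check the saddle position.

```bash
python3 - <<'E'
from h import *
s=load("scene4");t=load("top4")
A=lambda x,y:((x+.5)/3-.5+215,(y+.5)/3-.5+150); B=lambda x,y:((x+.5)/3-.5+60,(y+.5)/3-.5+140)
print("bar top",onz(t,*A(167,301),.104),"scene",onz(s,*B(565,77),.106))
print("boss scene",onz(s,*B(545,172),.124))
# column top: dark pixels with z>.115 by depth, in scene view, x .52-.58
def cloud(d):
    H,W=d["depth"].shape; uu,vv=np.meshgrid(np.arange(W),np.arange(H)); o,_=ray(d,0,0)
    r=np.linalg.inv(d["mtx"])@np.stack([uu.ravel(),vv.ravel(),np.ones(H*W)]); r[1:]*=-1
    return ((d["view"][:3,:3].T@r).T*d["depth"].ravel()[:,None]+o).reshape(H,W,3)
P=cloud(s); m=(P[...,0]>.51)&(P[...,0]<.585)&(abs(P[...,1]+.081)<.04)&(P[...,2]>.119)&(P[...,2]<.14)
q=P[m]; print(len(q),"col",q.min(0).round(4),q.max(0).round(4),q.mean(0).round(4))
m=(P[...,0]>.40)&(P[...,0]<.47)&(abs(P[...,1]+.081)<.05)&(P[...,2]>.085)&(P[...,2]<.14); q=P[m]; print(len(q),"bar",q.min(0).round(4),q.max(0).round(4),q.mean(0).round(4))
P=cloud(t); m=(P[...,0]>.38)&(P[...,0]<.5)&(abs(P[...,1]+.081)<.07)&(P[...,2]>.005)&(P[...,2]<.02)
pm=m.astype(np.uint8); c=max(cv2.findContours(pm,0,2)[0],key=cv2.contourArea); q=P[m]; print("base",q.min(0).round(4),q.max(0).round(4))
m=(P[...,0]>.40)&(P[...,0]<.47)&(abs(P[...,1]+.081)<.05)&(P[...,2]>.085)&(P[...,2]<.14); q=P[m]; print(len(q),"bar top",q.min(0).round(4),q.max(0).round(4),q.mean(0).round(4))
E
```

```text
bar top [ 0.44052037 -0.08230033  0.104     ] scene [ 0.44215258 -0.08408992  0.106     ]
boss scene [ 0.60551654 -0.08285575  0.124     ]
111 col [ 0.5315 -0.1002  0.1192] [ 0.5682 -0.0638  0.1335] [ 0.5517 -0.0813  0.1265]
86 bar [ 0.4326 -0.1053  0.0934] [ 0.4687 -0.0631  0.1128] [ 0.4478 -0.0835  0.1041]
base [ 0.391  -0.1385  0.0051] [ 0.4982 -0.0122  0.0181]
151 bar top [ 0.4321 -0.1063  0.0902] [ 0.4676 -0.0567  0.1112] [ 0.4441 -0.0814  0.1028]
```

>>> arm_command(series=[{"dp":[0,0.15,0],"angular":[0,0,0],"gripper":0},{"dp":[0,0.3,0],"angular":[0,0,0],"gripper":0},{"dp":[0,0.3,0],"angular":[0,0,0],"gripper":0},{"dp":[0,0.15,0],"angular":[0,0,0],"gripper":0},{"dp":[0,0,0],"angular":[0,0,0],"gripper":0},{"dp":[0.15,0,0],"angular":[0,0,0],"gripper":0},{"dp":[0.2,0,0],"angular":[0,0,0],"gripper":0},{"dp":[0,0,0],"angular":[0,0,0],"gripper":0}])

```text
clock: 15.4
position: [0.4351, -0.081, 0.1379]
ee_rot: [0.5, -0.498, 0.501, 0.5]
contact_force: [0.8, 0.4, -0.4]
width: 0.0
```

```bash
python3 -c "
from h import *
plan([.441,-.082,.115],90,2)"
```

```text
t 15.4 p [ 0.4351 -0.081   0.1379] zyaw 89.8 xax [-0.004  0.001 -1.   ] F [ 0.8  0.4 -0.4] w 0.0 q [-0.34  0.16  1.92 -0.    1.07 -1.91]
dist 0.0237 turn deg [-0.2  0.1 -0.2]
dp [0.095, -0.025, -0.004] ang [-0.0011, 0.0003, -0.0011]
dp [0.096, -0.025, -0.004] ang [-0.0011, 0.0003, -0.0011]
```

>>> arm_command(series=[{"dp":[0.1,-0.05,0],"angular":[0,0,0],"gripper":0},{"dp":[0.05,0,0],"angular":[0,0,0],"gripper":0},{"dp":[0,0,0],"angular":[0,0,0],"gripper":0},{"dp":[0.05,0,0],"angular":[0,0,0],"gripper":0},{"dp":[0.05,0.01,0],"angular":[0,0,0],"gripper":0},{"dp":[0.05,0.01,0],"angular":[0,0,0],"gripper":0},{"dp":[0.05,0.01,0],"angular":[0,0,0],"gripper":0},{"dp":[0.05,0.01,0],"angular":[0,0,0],"gripper":0}])

```text
clock: 16.4
position: [0.437, -0.0817, 0.0894]
ee_rot: [0.5, -0.499, 0.501, 0.5]
contact_force: [-1.5, -0.5, 4.5]
width: 0.0001
```

```bash
python3 -c "
from h import *
info()"
```

```text
t 16.4 p [ 0.437  -0.0817  0.0894] zyaw 89.9 xax [-0.002 -0.001 -1.   ] F [-1.5 -0.5  4.5] w 0.0001 q [-0.34  0.22  1.99 -0.    0.94 -1.91]
```

Contact: 4.5 N upward with the bar about 19 mm down. Next I continue to the stop.

>>> arm_command(series=[{"dp":[0.06,0.0,0],"angular":[0,0,0],"gripper":0},{"dp":[0.06,0,0],"angular":[0,0,0],"gripper":0},{"dp":[0.06,-0.01,0],"angular":[0,0,0],"gripper":0},{"dp":[0.06,-0.01,0],"angular":[0,0,0],"gripper":0},{"dp":[0.06,-0.01,0],"angular":[0,0,0],"gripper":0},{"dp":[0.03,0,0],"angular":[0,0,0],"gripper":0},{"dp":[0.02,0,0],"angular":[0,0,0],"gripper":0},{"dp":[0.02,0,0],"angular":[0,0,0],"gripper":0}])

```text
clock: 17.4
position: [0.4371, -0.0817, 0.0504]
ee_rot: [0.498, -0.499, 0.502, 0.501]
contact_force: [-10.0, 2.0, 32.5]
width: 0.0003
```

```bash
cat > cl.py <<'E'
from h import *
def cloud(d):
    H,W=d["depth"].shape; uu,vv=np.meshgrid(np.arange(W),np.arange(H)); o,_=ray(d,0,0)
    r=np.linalg.inv(d["mtx"])@np.stack([uu.ravel(),vv.ravel(),np.ones(H*W)]); r[1:]*=-1
    return ((d["view"][:3,:3].T@r).T*d["depth"].ravel()[:,None]+o).reshape(H,W,3)
def check(n):
    from rig import get_image
    info(); s=get_image("scene"); cv2.imwrite(f"pics/{n}.png",s["image"]); P=cloud(s)
    X,Y,Z=P[...,0],P[...,1],P[...,2]
    m=(X>.51)&(X<.573)&(abs(Y+.081)<.03)&(Z>.119)&(Z<.133); q=P[m]; print(len(q),"col mean",q.mean(0).round(4),"span",q.min(0).round(3),q.max(0).round(3))
    m=(X>.632)&(X<.78)&(Y>-.15)&(Y<-.02)&(Z>.1)&(Z<.16); q=P[m]; A=np.c_[q[:,:2],np.ones(len(q))]; c=np.linalg.lstsq(A,q[:,2],rcond=None)[0]; print("frame slope",(-c[0]).round(3),"z front",(c@[.627,-.081,1]).round(4))
    return s
E
python3 -c "
from cl import *
check('s5')"
```

```text
t 17.4 p [ 0.4371 -0.0817  0.0504] zyaw 89.9 xax [-0.006 -0.002 -1.   ] F [-10.    2.   32.5] w 0.0003 q [-0.34  0.27  2.03 -0.    0.84 -1.9 ]
83 col mean [ 0.5472 -0.081   0.1269] span [ 0.531 -0.1    0.119] [ 0.564 -0.064  0.132]
frame slope 0.161 z front 0.15
```

>>> arm_command(series=[{"dp":[-0.05,0,0],"angular":[0,0,0],"gripper":0},{"dp":[-0.08,0,0],"angular":[0,0,0],"gripper":0},{"dp":[-0.08,0,0],"angular":[0,0,0],"gripper":0},{"dp":[-0.08,0,0],"angular":[0,0,0],"gripper":0},{"dp":[-0.1,0,0],"angular":[0,0,0],"gripper":0},{"dp":[-0.12,0,0],"angular":[0,0,0],"gripper":0},{"dp":[-0.12,0,0],"angular":[0,0,0],"gripper":0},{"dp":[-0.05,0,0],"angular":[0,0,0],"gripper":0}])

```text
clock: 18.45
position: [0.4379, -0.0818, 0.1364]
ee_rot: [0.499, -0.5, 0.502, 0.5]
contact_force: [0.4, -1.1, -0.5]
width: -0.0002
```

```bash
python3 -c "
from cl import *
s=check('s6')
P=cloud(s); X,Y,Z=P[...,0],P[...,1],P[...,2]
m=(X>.51)&(X<.585)&(abs(Y+.081)<.04)&(Z>.119)&(Z<.14);print('same as before',P[m].mean(0),P[m].min(0),P[m].max(0))
d=np.hstack([cv2.imread('pics/s5.png')[130:260,190:320],s['image'][130:260,190:320]]);cv2.imwrite('pics/p6.png',cv2.resize(d,None,fx=3,fy=3,interpolation=cv2.INTER_CUBIC))"
```

```text
t 18.45 p [ 0.4379 -0.0818  0.1364] zyaw 89.9 xax [-0.003 -0.003 -1.   ] F [ 0.4 -1.1 -0.5] w -0.0002 q [-0.34  0.16  1.92 -0.    1.07 -1.91]
115 col mean [ 0.5518 -0.0815  0.1261] span [ 0.529 -0.1    0.119] [ 0.569 -0.064  0.131]
frame slope -0.028 z front 0.1195
same as before [ 0.55183557 -0.08146224  0.12606755] [ 0.52863472 -0.09987336  0.11909915] [ 0.56897343 -0.06381706  0.13055331]
```

View pics/p6.png

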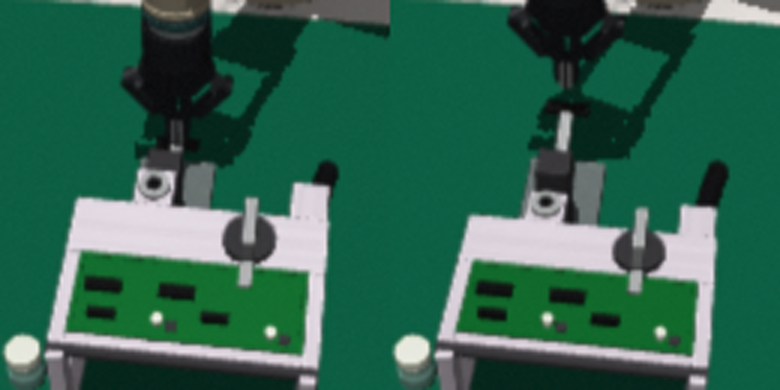

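Left (handle down): frame raised, boss at (153,183). Right (released): frame back down, boss at (545,203), cross bar up at (568,107), collar still in line, and the jack hasn't shifted. Now the second stroke.

>>> arm_command(series=[{"dp":[0.12,0,0],"angular":[0,0,0],"gripper":0},{"dp":[0.1,0,0],"angular":[0,0,0],"gripper":0},{"dp":[0.06,0.0,0],"angular":[0,0,0],"gripper":0},{"dp":[0.06,0,0],"angular":[0,0,0],"gripper":0},{"dp":[0.06,0,0],"angular":[0,0,0],"gripper":0},{"dp":[0.06,0,0],"angular":[0,0,0],"gripper":0},{"dp":[0.06,0,0],"angular":[0,0,0],"gripper":0},{"dp":[0.06,0,0],"angular":[0,0,0],"gripper":0}])

```text
clock: 19.5
position: [0.4308, -0.0817, 0.061]
ee_rot: [0.495, -0.496, 0.505, 0.504]
contact_force: [-0.0, 0.9, 8.4]
width: -0.0002
```

```bash
python3 -c "
from h import *
info()"
```

```text
t 19.5 p [ 0.4308 -0.0817  0.061 ] zyaw 90.0 xax [-0.017 -0.002 -1.   ] F [-0.   0.9  8.4] w -0.0002 q [-0.34  0.26  2.03 -0.01  0.88 -1.9 ]
```

>>> arm_command(series=[{"dp":[0.03,-0.02,0],"angular":[0,0,0],"gripper":0},{"dp":[0.03,-0.02,0],"angular":[0,0,0],"gripper":0},{"dp":[0.03,0,0],"angular":[0,0,0],"gripper":0},{"dp":[0.02,0,0],"angular":[0,0,0],"gripper":0},{"dp":[0.015,0,0],"angular":[0,0,0],"gripper":0},{"dp":[0.015,0,0],"angular":[0,0,0],"gripper":0},{"dp":[0.015,0,0],"angular":[0,0,0],"gripper":0},{"dp":[0.015,0,0],"angular":[0,0,0],"gripper":0}])

```text
clock: 20.5
position: [0.4324, -0.0818, 0.0508]
ee_rot: [0.493, -0.496, 0.506, 0.505]
contact_force: [-4.1, 2.2, 25.3]
width: -0.0003
```

```bash
python3 -c "
from cl import *
s=check('s7')
from rig import get_image
t=get_image('top')
d=np.hstack([t['image'][150:280,215:345],s['image'][130:260,190:320]]);cv2.imwrite('pics/p7.png',cv2.resize(d,None,fx=3,fy=3,interpolation=cv2.INTER_CUBIC))"
```

```text
t 20.5 p [ 0.4324 -0.0818  0.0508] zyaw 90.1 xax [-0.022 -0.003 -1.   ] F [-4.1  2.2 25.3] w -0.0003 q [-0.34  0.28  2.03 -0.01  0.85 -1.9 ]
86 col mean [ 0.5474 -0.081   0.1269] span [ 0.527 -0.1    0.119] [ 0.565 -0.064  0.131]
frame slope 0.16 z front 0.1498
```

View pics/p7.png

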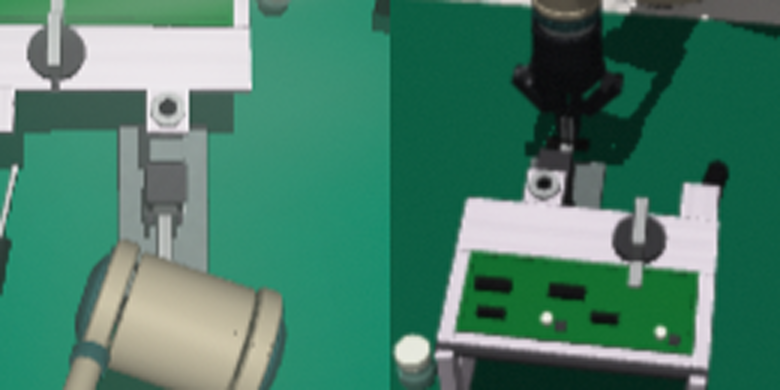

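Top half: column top at (166,183), boss at (167,107) and raised, collar bar still lined up with the rib. Right: frame raised, handle held down. One last alignment number, then I hand in.

```bash
python3 - <<'E'
from h import *
d=load("top4"); A=lambda x,y:((x+.5)/3-.5+215,(y+.5)/3-.5+150)
c=onz(d,*A(165.5,183),.125); b=onz(d,*A(167.5,107),.156); print("col",c.round(4),"saddle~",(c+[.055,0,0]).round(4),"boss",b.round(4)); info()
E
```

```text
col [ 0.5476 -0.0803  0.125 ] saddle~ [ 0.6026 -0.0803  0.125 ] boss [ 0.6133 -0.0811  0.156 ]
t 20.6 p [ 0.4324 -0.0817  0.0508] zyaw 90.1 xax [-0.022 -0.003 -1.   ] F [-5.4  0.9 26.1] w -0.0002 q [-0.34  0.28  2.03 -0.01  0.85 -1.9 ]
```

```bash
python3 - <<'E'
from cl import *
from rig import get_image
t=get_image("top"); P=cloud(t); X,Y,Z=P[...,0],P[...,1],P[...,2]
g=cv2.cvtColor(t["image"],cv2.COLOR_BGR2GRAY)
for n,m in [("col",(X>.51)&(X<.583)&(abs(Y+.081)<.03)&(Z>.117)&(Z<.132)&(g<130)),("boss",(X>.585)&(X<.635)&(abs(Y+.081)<.022)&(Z>.153))]:
    v,u=np.nonzero(m); (cx,cy),r=cv2.minEnclosingCircle(np.c_[u,v].astype(np.float32)); q=P[m]; rect=cv2.minAreaRect(np.c_[u,v].astype(np.float32)); print(n,len(q),q.min(0).round(4),q.max(0).round(4),"mid",((q.min(0)+q.max(0))/2).round(4),rect, onz(t,*rect[0],np.median(q[:,2])).round(4))
info()
E
```

```text
col 180 [ 0.5303 -0.0973  0.1181] [ 0.5685 -0.0644  0.13  ] mid [ 0.5494 -0.0808  0.1241] ((270.0, 210.0), (14.0, 12.0), 90.0) [ 0.5494 -0.0807  0.1243]
boss 139 [ 0.5901 -0.0984  0.153 ] [ 0.6252 -0.0639  0.1619] mid [ 0.6076 -0.0812  0.1575] ((270.5, 187.5), (13.0, 13.0), 90.0) [ 0.6074 -0.081   0.1569]
t 20.65 p [ 0.4324 -0.0818  0.0508] zyaw 90.1 xax [-0.022 -0.003 -1.   ] F [-4.9  1.4 26.4] w -0.0004 q [-0.34  0.28  2.03 -0.01  0.85 -1.9 ]
```

```bash
python3 -c "
from rig import sign_off
print(sign_off())
from h import *
info()"
```

```text
the job is handed in; nothing more can be done
None
the job is handed in; nothing more can be done
```

I turned the collar about 65° so its bar lines up with the rib. The jack's saddle is under the marked pad. I pumped once down and fully up, then pressed the handle down again and handed the job in while holding it there, at about 20.7 s of the 64 s. No verdict was reported.

**Last checks before hand-in:**
- **Frame:** by depth readings it rose about 0.19 rad on each stroke (0.16 measured, against a reading of −0.03 with the frame down). In between, the pictures showed it fully down with the handle up.
- **Handle:** the fingers were pressing with about 26 N at 51 mm, which is the bottom stop.
- **Collar:** still in line with the rib in the last picture.
- **Saddle:** within about 0–6 mm of the pad, against a limit of 12 mm.
- **Other things on the bench:** I planned the moves clear of them, and the ones in the last pictures (jar, screwdriver) looked unmoved. I did not measure any of them.

**Disagreements:** the estimates of the saddle's offset varied. My pixel reading put it about 6 mm in front of the pad once the boss's tilt is allowed for, while the depth reading put it about 0–5 mm off. On the second stroke the fingertips also drifted about 6–8 mm back on the bar, but they kept pressing it firmly.

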